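# Widen the bottle holder by one hole and stand the bottle in it

## Robot

A 6-joint arm with a two-finger parallel gripper is mounted at the origin on a cart in front of the work surface, level with it; the furniture and walls round the work are solid. World frame = base frame: x ahead of the robot, y to its left, z up, the work surface at z = 0. Lengths are in m, angles in rad, forces in N, time in s.
With the tool pointing down it reaches from about 0.375 to 0.9 m from the base axis. Payload 3.1 kg.
Tool frame: the origin (TCP) lies at the very end of the fingers, on their centre line; the grasp point (between the pads) lies 19 mm behind it (robot.grip_depth is the distance from the TCP to the grasp point, in m); z points along the fingers, y is the direction in which the jaws open and shut (so a half turn about z gives the same grasp; the last joint's range is limited). The gripper opens to 87 mm and grips with 3 to 60 N. Pads are 19 mm wide; open, the fingers measure 117 mm over their backs; the gripper's body (75 mm by 190 mm) begins 51 mm behind the grasp point.
Start: joints at [-1.308, 0.527, 1.433, -0, 1.181, -0.178], TCP at [0.267, -0.565, 0.223] pointing down, gripper open.
Joint ranges: [-3.08, 3.08], [-0.75, 2.2], [0.22, 2.44], [-1.43, 4.57], [0, 2.65], [-2.85, 2.85]. Speed limits (rad/s): [2.79, 2.79, 3.14, 3.14, 3.14, 3.14].

## Interface

Orientations are given as a unit quaternion [x, y, z, w].
In Python, from rig import robot gives the robot as it stands.
- The arm moves only by the tool drive_tool, never from a script. Its argument "series" is a list of rows, each a list of 7 numbers: the shift along the tool's x, y, z in m, then the turn, a rotation vector about the tool's x, y, z in degrees, then the opening, from 0 (shut) to 1 (fully open). A call has 1 to 5 rows; each row shifts and turns the commanded pose from where the row before left it, along the tool's axes as they then stand; what a row does not reach is not made up. A row lasts 1/8 s, in which the tool goes at most 62.5 mm and 10.7 degrees, less where a joint would pass 70% of its speed; a pose out of reach is approached as far as the arm can. A call is refused whole if a number of a shift passes 0.0625 or a number of a turn 10.7, either way. A call with a gripper value outside its range is refused whole. The fingers move at their own pace and stop on an object; "squeeze" is the grip in N (left out, the last holds). Time passes only in rows, so rows that do not move let the fingers close. It gives the time, the measured TCP pose, the force and the opening at its end, in the units of the state.
- robot.get_obs(): the state, without advancing time (a new reading comes with each control period).
- robot.camera(name): name is "side" or "top"; returns (picture, depth): 420x560x3 uint8, blue, green, red; 420x560 float32, m along the optical axis (not along the pixel's ray), 0 where there is no reading.
- robot.camera_model(name): a dict with "fx", "fy", "cx", "cy" (pixels), "k1" (the pictures are not rectified: a ray, as slopes to the right and down, at radius r is drawn at 1 + k1 r^2 times it, then the intrinsics apply), "R" (3x3) and "t" (3): a world point X has camera coordinates R X + t. Camera axes: x right, y down, z forward; pixel columns grow to the right and rows downward; lengths in m; the calibration is good to about 2 mm. A picture is of the moment at which its call begins. camera_model takes no time and is no camera call.
- robot.hand_in(): hands the job in, once; it reports no verdict.
The state is a dict: "time": time; "q": joint angles; "joint_velocities": joint speeds; "joint_torque": joint torques, N m; "position": TCP position; "tool_rot": TCP orientation; "ft_force": force on the tool from outside, world axes, zero at the start; "moment": the same for the moment, N m; "grip_width": finger opening in m.
Only numpy, scipy, OpenCV 4.12 (cv2) and the standard library are available. Lean on these libraries where they do the work, as an engineer would, in place of code of your own. Each camera call takes 0.05 s, during which the arm holds its last target. There are 200 camera calls.

## Task

The bottle holder is set too narrow for the brown stain bottle. Press in the two spring buttons of its sliding tube and slide the tube out until both buttons pop through the next pair of holes, stopping gently as soon as they catch; never force the tube against the buttons. Then stand the brown bottle upright on the holder's base plate between the two jaws, set it down gently, let go, and leave the other things where they are.

Things in the scene. Friction and masses are not known exactly. Their poses are not given: they have to be found in the camera images.
- holder: Bench bottle holder, fixed to the table. Grey base plate 130 (x) x 140 (y) x 6 mm; origin at the centre of its underside, +y is the way the sliding jaw opens. Fixed jaw 62 mm high at the -y end, inner face at y = -55 mm; both jaws span x = -50 to +60. A steel rail (28 x 26 mm, axis 46 mm above the table) runs along y at x = +38, from the fixed jaw to y = +105, beyond the plate.
- jaw (a joint): Travel of the sliding jaw and its tube (m): 0 at the start (within 1 mm), locked by the buttons in the first holes; grows as the jaw opens along the holder's +y. Gap between the jaws: 30 mm plus the travel. About 5 N of friction, 5 to 9 N with the buttons rubbing inside. The buttons meet the second holes at a travel of 40 to 60 mm, different each time, to be found by feel.
- jaw_plate (a point): Centre of the top edge of the sliding jaw's plate, 10 mm thick, 62 mm high, at the tube. The square tube on the rail is 36 mm wide, 32 mm high, top 62 mm above the table, and runs 125 mm from the jaw's inner face towards +y. A steel saddle (56 mm long, top 65 mm above the table) clamped over the tube near the jaw plate holds the second pair of holes.
- first_holes (a point): Point on the tube's axis (46 mm above the table) between its first pair of holes, 100 mm from the sliding jaw's inner face; moves with the jaw, axes as the holder's. At the start the two buttons stick out here, one on each side of the tube (holder's +x and -x). The holes are 12.6 mm wide.
- button_near (a joint): Round-ended spring button, 10 mm thick, on the rail's -x side at the holder's y = +75 mm, 46 mm above the table. 0: out, 4.5 mm proud of the tube's side (45 mm over both), locking it; 0.0045: flush; 0.0065: under the tube's wall. Spring 1 to 3 N. Flat gripper jaws squeezing the tube at the holes press it flush; pulling the tube along then pushes it the rest of the way in.
- button_far (a joint): The same button on the rail's +x side. Both spring out by themselves when they meet a hole, which has about 1 mm of play each way; with both flush, pulling the tube first takes up to about 20 N, and less than 10 N once they are under the wall; the resistance drops as they pop and then rises sharply, the tube being locked again. Over about 17 N on the buttons then counts as forcing.
- bottle_middle (a point): Centre, half-way up, of the brown glass stain bottle with a red screw cap: body 54 mm in diameter and 96 mm high, cap 27 mm in diameter from 96 to 115 mm above the underside; about 0.24 kg. Loose, standing upright on the right-hand table, whose top is 6 mm higher than the left one's.
- bottle_place (a point): Middle of the place for the bottle, on the top of the base plate (6 mm above the table): 35 mm from the fixed jaw's inner face, 42 mm in front of the rail's near side. A tall microscope (0.45 m) stands behind it, between holder and right-hand table: swing the arm past in front of it.
- tape_roll: Roll of tape lying flat, 62 mm across, 19 mm high; bystander.
- tissue_booklet: Flat booklet 58 x 85 x 12 mm; bystander.
- tweezers: Steel forceps lying flat, 123 mm long, along its y; bystander.
- petri_dish: Lidded petri dish, 62 mm across, 16 mm high; bystander.
- white_bottle: White bottle with blue cap, 52 mm in diameter, 122 mm high; bystander.
- bottle: The brown bottle of bottle_middle; origin at the centre of its underside, z up.
Not all that is in view belongs to the job. Leave any turquoise look-alike of the bottle alone.

How it is judged:
By the outcome, as a careful person would: the job done as asked, in the order asked, and still so for the second after the job is handed in, with the robot touching nothing.
It also fails if it takes over 67 s, if anything falls off the work surface, if the arm or the gripper's body presses on something with over 40 N, if the wrist force passes 120 N, or if a joint passes its speed limit or range.

## Working session

There is one attempt and no reset: what is moved stays moved. The work goes in short steps, Python scripts to look and compute and a tool call to move; the robot and the scene stay as the last step left them, time stands still between calls to the robot, and variables do not carry over. Pictures are saved under pics/ and viewed, about 8 in all and at most 12, crops included, and the job is handed in when it is done.

Besides the shell and the picture viewer there is one more tool, called as name([rows], argument=value, ...), one row to a line, values as JSON. drive_tool: Moves the arm, as the interface text tells. Its arguments: {"type":"object","properties":{"series":{"type":"array"},"squeeze":{"type":"number"}},"required":["series"]}

```bash
mkdir -p pics; cat > h.py <<'E'
from rig import robot
import numpy as np, cv2
from scipy.spatial.transform import Rotation as Ro
def snap(n):
    p,d=robot.camera(n); return p,d,robot.camera_model(n)
def world(d,m):
    h,w=d.shape; u,v=np.meshgrid(np.arange(w),np.arange(h))
    K=np.array([[m['fx'],0,m['cx']],[0,m['fy'],m['cy']],[0,0,1.]])
    pts=np.stack([u,v],-1).reshape(-1,1,2).astype(float)
    s=cv2.undistortPoints(pts,K,np.array([m['k1'],0,0,0.])).reshape(h,w,2)
    c=np.dstack([s*d[...,None],d]); X=(c-np.array(m['t']))@np.array(m['R'])
    X[d==0]=np.nan; return X
E
python3 - <<'E'
from h import *
for n in("side","top"):
    p,d,m=snap(n); cv2.imwrite(f"pics/{n}0.png",p); np.savez(f"{n}0.npz",p=p,X=world(d,m))
    print(n,{k:np.round(v,3).tolist() for k,v in m.items()})
print(robot.get_obs())
E
```

```text
side {'fx': 523.748, 'fy': 523.748, 'cx': 269.629, 'cy': 215.11, 'k1': 0.0, 'R': [[-0.71, -0.704, -0.024], [-0.279, 0.313, -0.908], [0.647, -0.638, -0.418]], 't': [0.435, 0.183, 1.151]}
top {'fx': 501.74, 'fy': 501.74, 'cx': 285.345, 'cy': 210.03, 'k1': -0.142, 'R': [[0.016, -1.0, 0.016], [-0.997, -0.017, -0.081], [0.081, -0.015, -0.997]], 't': [0.094, 0.518, 1.475]}
{'time': 0.1, 'q': array([-1.30848962e+00,  5.28373901e-01,  1.43377615e+00,  2.63266338e-06,
        1.18136237e+00, -1.78490827e-01]), 'joint_velocities': array([ 0.00045737, -0.00287708, -0.00327709, -0.00030097,  0.00073116,
       -0.00022885]), 'joint_torque': array([ 5.40137753e-04, -4.40983343e+01, -1.77151448e+01,  6.35826308e-02,
        5.34126058e-02, -4.54078452e-05]), 'position': array([ 0.26652453, -0.56460489,  0.22166841]), 'tool_rot': array([ 9.75810009e-01,  2.18618172e-01, -3.89987421e-05, -9.59091638e-04]), 'ft_force': array([-0.44569359, -0.86854281,  0.48344472]), 'moment': array([-0.02065621, -0.04682498, -0.04141989]), 'grip_width': 0.08723389495969727}
```

View pics/top0.png

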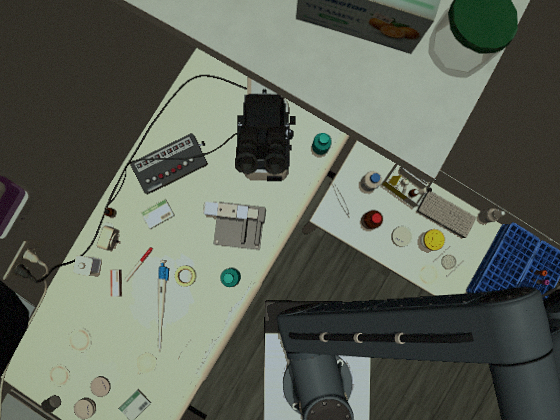

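View pics/side0.png

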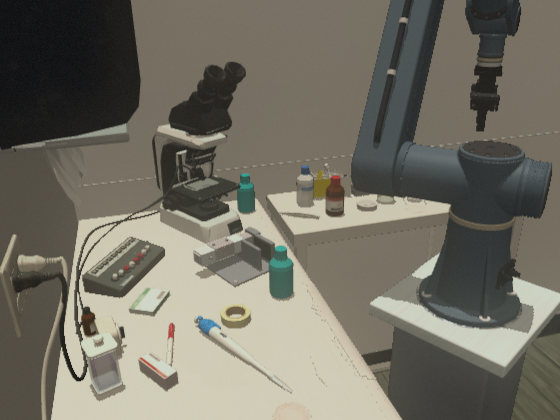

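Top view: holder near (235,223), its tube end to the left at (208,209). The red-capped brown bottle is at (372,219), with turquoise look-alikes at (231,277) and (321,143). The side view agrees. Next I measure the holder and the bottle.

```bash
python3 - <<'E'
from h import *
z=np.load("top0.npz"); p,X=z['p'],z['X']
c=p[190:260,190:280]; cv2.imwrite("pics/c0.png",cv2.resize(c,None,fx=8,fy=8,interpolation=cv2.INTER_CUBIC))
for n,(v,u) in dict(cap=(219,372),plate=(238,232),tape=(276,186),teal=(277,231),tbl=(250,210),rt=(245,340)).items(): print(n,np.round(X[v,u],4))
R=X[190:260,190:280]
# plate fit
m=(R[...,2]>.002)&(R[...,2]<.011)
g=(R[...,2]>.05)&(R[...,2]<.075)
for nm,lo,hi in(("plate",.003,.012),("tubes",.05,.075)):
    mk=((R[...,2]>lo)&(R[...,2]<hi)).astype(np.uint8)
    n,l,s,ce=cv2.connectedComponentsWithStats(mk)
    for k in range(1,n):
        if s[k,4]>40:
            P=R[l==k]; r=cv2.minAreaRect(P[:,:2].astype(np.float32)*1000); print(nm,s[k],np.round(r[0],1),np.round(r[1],1),round(r[2],1),np.median(P[:,2]).round(4))
# side cam bottles
z=np.load("side0.npz"); S=z['X'];q=z['p']
for v,u in((181,335),(195,335),(205,335),(260,282)): print(np.round(S[v,u],4))
# red cap in top
b=p.astype(int); red=(b[...,2]>b[...,1]+50)&(b[...,2]>b[...,0]+50)
P=X[200:240,355:390][red[200:240,355:390]]; print(len(P),np.round(np.nanmedian(P,0),4), np.round(np.nanmin(P,0),3),np.round(np.nanmax(P,0),3))
E
```

```text
cap [ 0.4873 -0.1387  0.1211]
plate [0.4311 0.261  0.0024]
tape [0.3147 0.3967 0.0041]
teal [0.3202 0.2516 0.112 ]
tbl [3.939e-01 3.267e-01 3.000e-04]
rt [ 0.4267 -0.172  -0.861 ]
plate [ 20  27  52  33 800] [446.2 249.4] [154.3  90.8] 87.4 0.0062
tubes [ 13  12  63  42 976] [474.5 255.5] [181.5 105.5] 85.6 0.0619
[ 0.4824 -0.1401  0.1127]
[ 0.4736 -0.1306  0.0746]
[ 0.4716 -0.1295  0.044 ]
[0.3063 0.267  0.0913]
84 [ 0.4905 -0.1524  0.1198] [ 0.479 -0.172  0.086] [ 0.507 -0.138  0.128]
```

View pics/c0.png

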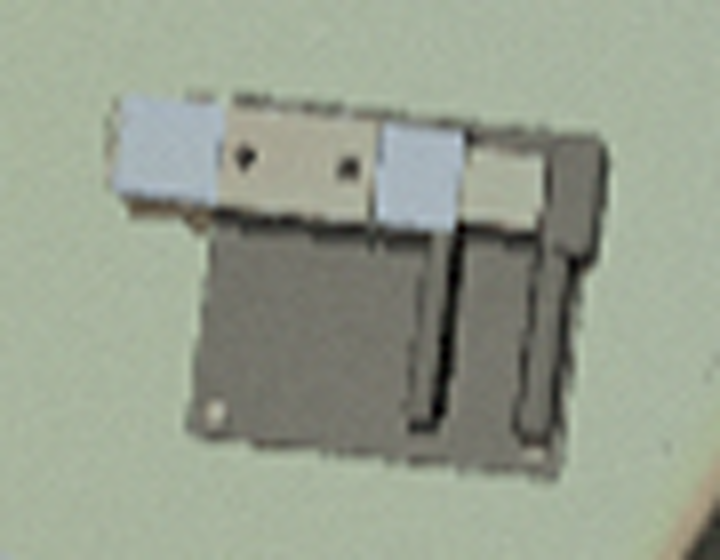

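Crop view: the light-blue tube runs from its end at crop (115,147) to the jaw face at (463,180). The saddle spans x=222–378, button bumps show at (205,97) and (205,225), the fixed jaw is at right (575), and the near plate corners are (190,435) and (555,475). I'll fit the holder pose from these points.

```bash
cat >> h.py <<'E'
def ray(m,u,v,z):
    K=np.array([[m['fx'],0,m['cx']],[0,m['fy'],m['cy']],[0,0,1.]])
    s=cv2.undistortPoints(np.array([[[u,v]]],float),K,np.array([m['k1'],0,0,0.])).ravel()
    R=np.array(m['R']);t=np.array(m['t']);C=-R.T@t; d=R.T@np.array([*s,1]); return C+d*(z-C[2])/d[2]
E
python3 - <<'E'
from h import *
m=robot.camera_model("top")
T=[((190,435),(-65,70,6)),((555,475),(-65,-70,6)),((118,97),(56,100,62)),((115,192),(20,100,62)),((463,130),(56,-25,62)),((460,228),(20,-25,62)),((202,93),(60.5,75,46)),((205,228),(15.5,75,46))]
W=[];H=[]
for (a,b),h in T:
    W.append(ray(m,(a+.5)/8-.5+190,(b+.5)/8-.5+190,h[2]/1000)[:2]);H.append(np.array(h[:2])/1000)
W=np.array(W);H=np.array(H)
n=6
wc,hc=W[:n].mean(0),H[:n].mean(0);w=(W-wc);h=H-hc
th=np.arctan2((h[:n,0]*w[:n,1]-h[:n,1]*w[:n,0]).sum(),(h[:n]*w[:n]).sum())
R=np.array([[np.cos(th),-np.sin(th)],[np.sin(th),np.cos(th)]]);o=wc-R@hc
print("yaw",np.degrees(th),"o",o.round(4));print(((W-o)@R-H).round(4)*1000)
for nm,p in(("holes",(.038,.075)),("place",(-.018,-.02)),("jaw",(.038,-.025))):print(nm,(o+R@np.array(p)).round(4))
z=np.load("side0.npz");S=z['X'].reshape(-1,3);z2=np.load("top0.npz");Tt=z2['X'].reshape(-1,3)
for nm,P in(("side",S),("top",Tt)):
    q=(P-np.r_[o,0])[:,:2]@R; zz=P[:,2]
    k=(zz>.050)&(zz<.070)&(abs(q[:,0]-.038)<.03)&(q[:,1]>-.1)&(q[:,1]<.12)
    print(nm,"tube pts",k.sum(),"x",np.percentile(q[k,0],[1,50,99]).round(4),"y",np.percentile(q[k,1],[1,99]).round(4),"z",np.median(zz[k]).round(4))
    for lo in(.07,.12,.2):
        k=(zz>lo)&(zz<.45)&(abs(P[:,0]-.62)<.2)&(P[:,1]>.05)&(P[:,1]<.32)&(P[:,0]>.42)
        if k.any(): print(" micro>",lo,"xmin",np.percentile(P[k,0],1).round(3),"y",np.percentile(P[k,1],[1,99]).round(3),k.sum())
# bottle
b=z2['p'].astype(int);red=((b[...,2]>b[...,1]+35)&(b[...,2]>b[...,0]+35)).astype(np.uint8);red[:200]=0;red[240:]=0;red[:,:355]=0;red[:,390:]=0
v,u=np.nonzero(red);print("cap px",u.mean(),v.mean(),u.min(),u.max(),v.min(),v.max(),ray(m,u.mean(),v.mean(),.119).round(4))
k=(abs(S[:,0]-.48)<.06)&(abs(S[:,1]+.14)<.06)&(S[:,2]>.03)&(S[:,2]<.095)
P=S[k];print("body",len(P),P.min(0).round(3),P.max(0).round(3))
from scipy.optimize import least_squares
f=least_squares(lambda c:np.hypot(P[:,0]-c[0],P[:,1]-c[1])-.027,[.48,-.145],loss='soft_l1',f_scale=.002);print(f.x.round(4),np.median(abs(f.fun)))
k=(S[:,2]>.106)&(S[:,2]<.119)&(abs(S[:,0]-.48)<.04)&(abs(S[:,1]+.14)<.04);P=S[k]
f=least_squares(lambda c:np.hypot(P[:,0]-c[0],P[:,1]-c[1])-.0135,[.48,-.145],loss='soft_l1',f_scale=.002);print("cap side",len(P),f.x.round(4),np.median(abs(f.fun)))
E
```

```text
yaw -4.834121144542896 o [0.4703 0.242 ]
[[ 0.9 -0.7]
 [-0.   1.6]
 [-1.1  1.7]
 [ 0.5 -1.1]
 [-0.4  0.6]
 [ 0.1 -2.1]
 [ 0.3 -1.5]
 [-3.9 -8.1]]
holes [0.5144 0.3135]
place [0.4506 0.2236]
jaw [0.506  0.2139]
side tube pts 763 x [0.0106 0.0291 0.0569] y [-0.072   0.1054] z 0.0612
 micro> 0.07 xmin 0.565 y [0.109 0.249] 7578
 micro> 0.12 xmin 0.564 y [0.108 0.247] 6827
 micro> 0.2 xmin 0.563 y [0.12 0.23] 4777
top tube pts 791 x [0.0111 0.0352 0.0553] y [-0.0755  0.1011] z 0.0618
 micro> 0.07 xmin 0.562 y [0.088 0.27 ] 3953
 micro> 0.12 xmin 0.563 y [0.097 0.269] 3785
 micro> 0.2 xmin 0.563 y [0.111 0.217] 3441
cap px 375.4854368932039 217.90291262135923 365 381 211 225 [ 0.4907 -0.149   0.119 ]
body 399 [ 0.461 -0.167  0.03 ] [ 0.512 -0.119  0.095]
[ 0.4912 -0.1517] 0.0020121846289095496
cap side 41 [ 0.4905 -0.1502] 0.001297797392669187
```

```bash
cat >> h.py <<'E'
def plan(wps,op,smax=.055,tmax=9.,start=None):
    """print rows from the present pose through world waypoints (x,y,z,tool-x angle deg, tool down)"""
    o=robot.get_obs(); p=np.array(o['position']) ; R=Ro.from_quat(o['tool_rot']); rows=[]
    if start is not None: p=np.array(start[:3]);R=Ro.from_euler('z',start[3],degrees=True)*Ro.from_euler('x',180,degrees=True)
    for w in wps:
        Rt=Ro.from_euler('z',w[3],degrees=True)*Ro.from_euler('x',180,degrees=True)
        w=np.array(w[:3],float)
        n=max(1,int(np.ceil(np.linalg.norm(w-p)/smax)),int(np.ceil(np.degrees((R.inv()*Rt).magnitude())/tmax)))
        for i in range(n,0,-1):
            s=np.round(R.inv().apply((w-p)/i),4); t=np.round(np.degrees((R.inv()*Rt).as_rotvec())/i,1)
            p=p+R.apply(s); R=R*Ro.from_rotvec(t,degrees=True); rows.append([*s.tolist(),*t.tolist(),op])
    for i in range(0,len(rows),5): print(str([[float(f'{v:g}') for v in r] for r in rows[i:i+5]]).replace('.0,',',').replace('-0,','0,'))
E
python3 - <<'E'
from h import *
T=np.load("top0.npz")['X'].reshape(-1,3);S=np.load("side0.npz")['X'].reshape(-1,3)
for nm,P in(("t",T),("s",S)):
  for lo,hi in((.075,.12),(.12,.18),(.18,.25),(.25,.45)):
    k=(P[:,2]>lo)&(P[:,2]<hi)&(P[:,0]>.54)&(P[:,0]<.66)&(P[:,1]>.1)&(P[:,1]<.34)
    print(nm,lo,k.sum(),np.percentile(P[k,1],[90,98,100]).round(3) if k.any() else '')
plan([(.40,0,.25,60),(.42,.33,.22,85.2),(.5147,.3165,.13,85.2)],1)
E
```

```text
t 0.075 0 
t 0.12 98 [0.329 0.337 0.337]
t 0.18 3 [0.236 0.236 0.236]
t 0.25 1463 [0.206 0.215 0.22 ]
s 0.075 56 [0.196 0.2   0.203]
s 0.12 452 [0.242 0.329 0.34 ]
s 0.18 58 [0.237 0.237 0.238]
s 0.25 2733 [0.216 0.219 0.223]
[[0.0329, -0.0412, -0.0025, 0, 0, -3.2, 1.0], [0.0351, -0.0394, -0.0025, 0, 0, -3.2, 1.0], [0.0373, -0.0373, -0.0025, 0, 0, -3.1, 1.0], [0.0392, -0.0353, -0.0025, 0, 0, -3.2, 1.0], [0.0411, -0.033, -0.0025, 0, 0, -3.1, 1.0]]
[[0.0429, -0.0307, -0.0025, 0, 0, -3.2, 1.0], [0.0445, -0.0283, -0.0025, 0, 0, -3.1, 1.0], [0.046, -0.0259, -0.0025, 0, 0, -3.2, 1.0], [0.0473, -0.0232, -0.0025, 0, 0, -3.1, 1.0], [0.0486, -0.0207, -0.0024, 0, 0, -3.2, 1.0]]
[[0.0496, -0.0179, -0.0025, -0.1, -0.1, -3.1, 1.0], [0.0422, -0.0211, 0.0043, 0, 0, -3.6, 1.0], [0.0435, -0.0184, 0.0043, 0, 0, -3.6, 1.0], [0.0446, -0.0157, 0.0043, 0, 0, -3.6, 1.0], [0.0454, -0.0128, 0.0042, 0, 0, -3.6, 1.0]]
[[0.0462, -0.01, 0.0043, 0, 0, -3.6, 1.0], [0.0467, -0.0071, 0.0042, 0, 0, -3.6, 1.0], [0.0471, -0.0041, 0.0043, 0, 0, -3.6, 1.0], [-0.0018, 0.0318, 0.03, 0, 0, 0, 1.0], [-0.0018, 0.0319, 0.03, 0, 0, 0, 1.0]]
[[-0.0018, 0.0318, 0.03, 0, 0, 0, 1.0]]
```

```bash
python3 - <<'E'
from h import *
for nm in("top0","side0"):
  P=np.load(nm+".npz")['X'].reshape(-1,3)
  for y0 in(.26,.30,.34,.38,.42):
    print(nm,y0,[ (round(float(np.nanpercentile(P[k,2],95)),3) if k.sum()>3 else None) for x0 in np.arange(.54,.68,.02) for k in [(P[:,0]>x0)&(P[:,0]<x0+.02)&(P[:,1]>y0)&(P[:,1]<y0+.04)]])
E
```

```text
top0 0.26 [0.004, 0.005, 0.003, 0.005, 0.005, 0.957, 0.962, 0.962]
top0 0.3 [0.004, 0.004, 0.005, 0.004, 0.005, 0.165, 0.163, 0.96]
top0 0.34 [0.005, 0.004, 0.005, 0.005, 0.024, 0.159, 0.034, 0.039]
top0 0.38 [0.005, 0.006, 0.003, 0.029, 0.035, 0.155, 0.041, 0.047]
top0 0.42 [0.004, 0.005, 0.03, 0.044, 0.045, 0.151, 0.049, 0.054]
side0 0.26 [None, None, None, 0.001, 0.002, 0.001, 0.18, 0.192]
side0 0.3 [0.001, 0.002, 0.002, 0.002, 0.002, 0.164, 0.167, 0.001]
side0 0.34 [0.001, 0.001, 0.002, 0.001, 0.025, 0.16, 0.034, 0.038]
side0 0.38 [0.001, 0.001, 0.002, 0.025, 0.034, 0.154, 0.044, 0.047]
side0 0.42 [0.001, 0.002, 0.025, 0.039, 0.046, 0.15, 0.047, 0.051]
```

drive_tool([
  [0.0329, -0.0412, -0.0025, 0, 0, -3.2, 1],
  [0.0351, -0.0394, -0.0025, 0, 0, -3.2, 1],
  [0.0373, -0.0373, -0.0025, 0, 0, -3.1, 1],
  [0.0392, -0.0353, -0.0025, 0, 0, -3.2, 1],
  [0.0411, -0.033, -0.0025, 0, 0, -3.1, 1],
])

```text
time: 0.72
position: [0.3274, -0.3067, 0.2349]
tool_rot: [0.936, 0.351, 0.0, -0.0]
ft_force: [1.6, 0.0, 1.7]
grip_width: 0.087
```

drive_tool([
  [0.0429, -0.0307, -0.0025, 0, 0, -3.2, 1],
  [0.0445, -0.0283, -0.0025, 0, 0, -3.1, 1],
  [0.046, -0.0259, -0.0025, 0, 0, -3.2, 1],
  [0.0473, -0.0232, -0.0025, 0, 0, -3.1, 1],
  [0.0486, -0.0207, -0.0024, 0, 0, -3.2, 1],
])

```text
time: 1.35
position: [0.3881, -0.0502, 0.2475]
tool_rot: [0.879, 0.477, 0.0, 0.0]
ft_force: [0.1, -0.3, 1.1]
grip_width: 0.0873
```

drive_tool([
  [0.0496, -0.0179, -0.0025, -0.1, -0.1, -3.1, 1],
  [0.0422, -0.0211, 0.0043, 0, 0, -3.6, 1],
  [0.0435, -0.0184, 0.0043, 0, 0, -3.6, 1],
  [0.0446, -0.0157, 0.0043, 0, 0, -3.6, 1],
  [0.0454, -0.0128, 0.0042, 0, 0, -3.6, 1],
])

```text
time: 1.98
position: [0.4113, 0.1895, 0.2321]
tool_rot: [0.796, 0.605, -0.001, 0.001]
ft_force: [0.2, 0.3, 0.9]
grip_width: 0.087
```

drive_tool([
  [0.0462, -0.01, 0.0043, 0, 0, -3.6, 1],
  [0.0467, -0.0071, 0.0042, 0, 0, -3.6, 1],
  [0.0471, -0.0041, 0.0043, 0, 0, -3.6, 1],
  [-0.0018, 0.0318, 0.03, 0, 0, 0, 1],
  [-0.0018, 0.0319, 0.03, 0, 0, 0, 1],
])

```text
time: 2.6
position: [0.4836, 0.3215, 0.1585]
tool_rot: [0.735, 0.678, -0.0, 0.001]
ft_force: [0.7, 0.7, 0.8]
grip_width: 0.0872
```

drive_tool([
  [-0.0018, 0.0318, 0.03, 0, 0, 0, 1],
  [0, 0, 0, 0, 0, 0, 1],
])

```text
time: 2.85
position: [0.5153, 0.3146, 0.1263]
tool_rot: [0.737, 0.676, -0.003, 0.0]
ft_force: [-0.4, 0.9, -0.2]
grip_width: 0.0871
```

```bash
python3 - <<'E'
from h import *
p,d,m=snap("side"); cv2.imwrite("pics/s1.png",cv2.resize(p[170:310,170:310],None,fx=4,fy=4,interpolation=cv2.INTER_CUBIC))
np.savez("s1.npz",p=p,X=world(d,m))
o=robot.get_obs();print(o['position'],o['tool_rot'],o['ft_force'],np.round(o['q'],2))
# project the TCP and the nominal first_holes points into side view
R,t=np.array(m['R']),np.array(m['t'])
for X in(o['position'],[.5144,.3135,.046],[.5144-.0224,.3135+.0019,.046]):
    c=R@X+t; u=m['fx']*c[0]/c[2]+m['cx'];v=m['fy']*c[1]/c[2]+m['cy'];print(u,v,((u-170)*4,(v-170)*4))
plan([(.5145,.3140,.04,85.2),(.5145,.3140,.027,85.2)],1,smax=.03)
E
```

```text
[0.51433593 0.31508019 0.12769935] [ 7.36755207e-01  6.76155480e-01 -2.33469230e-03  2.84432037e-04] [-0.46803548 -0.12471239  0.33280159] [ 0.37  0.62  1.57 -0.    0.96  0.45]
203.3894499122814 224.37897975280183 (np.float64(133.55779964912563), np.float64(217.5159190112073))
206.50004549206122 254.64015487273497 (np.float64(146.00018196824487), np.float64(338.56061949093987))
211.8169315424981 258.00346359133573 (np.float64(167.26772616999244), np.float64(352.0138543653429))
[[-0.0002, 0.0002, 0.0292, -0.1, 0.1, 0, 1.0], [-0.0003, 0.0001, 0.0293, 0, 0.1, -0.1, 1.0], [-0.0004, 0.0001, 0.0292, -0.1, 0, 0, 1.0], [0, 0, 0.013, 0, 0, 0, 1.0]]
```

View pics/s1.png

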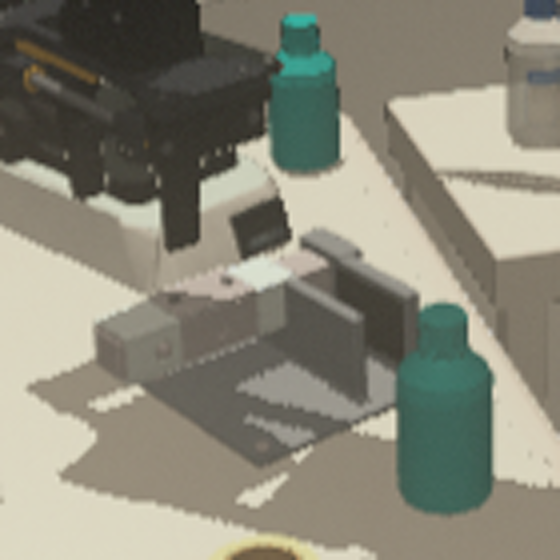

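The side crop shows the near button at crop (163,350), against my predicted (167,352), so they agree within about 2 mm. The fingers hang above the tube. I'll descend and squeeze.

drive_tool([
  [0, 0, 0.029, -0.1, 0.1, 0, 1],
  [0, 0, 0.029, 0, 0.1, -0.1, 1],
  [0, 0, 0.029, -0.1, 0, 0, 1],
  [0, 0, 0.0137, 0, 0, 0, 1],
  [0, 0, 0, 0, 0, 0, 1],
])

```text
time: 3.52
position: [0.5143, 0.3158, 0.0287]
tool_rot: [0.736, 0.677, 0.001, 0.001]
ft_force: [0.6, -0.0, 0.2]
grip_width: 0.0872
```

drive_tool([
  [0, 0, 0, 0, 0, 0, 0.4],
  [0, 0, 0, 0, 0, 0, 0.4],
  [0, 0, 0, 0, 0, 0, 0.4],
], squeeze=15)

```text
time: 3.9
position: [0.5156, 0.3159, 0.0295]
tool_rot: [0.736, 0.677, 0.003, 0.001]
ft_force: [0.4, 0.8, 0.5]
grip_width: 0.0646
```

drive_tool([
  [0, 0, 0, 0, 0, 0, 0],
  [0, 0, 0, 0, 0, 0, 0],
  [0, 0, 0, 0, 0, 0, 0],
])

```text
time: 4.28
position: [0.5158, 0.3157, 0.0288]
tool_rot: [0.736, 0.677, 0.002, 0.002]
ft_force: [1.5, -1.6, -2.8]
grip_width: 0.036
```

```bash
cat >> h.py <<'E'
A=np.radians(-4.83); HX=np.array([np.cos(A),np.sin(A)]);HY=np.array([-np.sin(A),np.cos(A)])
def st():
    o=robot.get_obs();d=o['position'][:2]-np.array([.4703,.242]);f=np.array(o['ft_force'])
    print("t",o['time'],"hx,hy %.4f %.4f z %.4f"%(d@HX,d@HY,o['position'][2]),"F hx,hy,z %.1f %.1f %.1f"%(f[:2]@HX,f[:2]@HY,f[2]),"w %.4f"%o['grip_width'],np.round(Ro.from_quat(o['tool_rot']).as_matrix()[:,0],4),np.round(o['moment'],2))
E
python3 -c "from h import *;st()"
```

```text
t 4.275 hx,hy 0.0391 0.0772 z 0.0288 F hx,hy,z 1.6 -1.5 -2.8 w 0.0360 [0.0826 0.9966 0.0014] [-0.34  0.16 -0.2 ]
```

drive_tool([
  [0, 0, 0, 0, 0, 0, 0],
  [0, 0, 0, 0, 0, 0, 0],
  [0.0015, 0, 0, 0, 0, 0, 0],
  [0.0015, 0, 0, 0, 0, 0, 0],
], squeeze=40)

```text
time: 4.78
position: [0.5157, 0.3164, 0.0287]
tool_rot: [0.735, 0.678, 0.001, 0.002]
ft_force: [2.6, -8.2, 0.8]
grip_width: 0.0356
```

```bash
python3 -c "from h import *;st()"
```

```text
t 4.775 hx,hy 0.0390 0.0780 z 0.0287 F hx,hy,z 3.3 -7.9 0.8 w 0.0356 [ 0.0818  0.9966 -0.0025] [-1.43 -0.56 -0.33]
```

drive_tool([
  [0.0015, 0, 0, 0, 0, 0, 0],
  [0.0015, 0, 0, 0, 0, 0, 0],
  [0, 0, 0, 0, 0, 0, 0],
])

```text
time: 5.15
position: [0.5159, 0.3185, 0.0287]
tool_rot: [0.735, 0.678, -0.0, 0.003]
ft_force: [3.9, -10.3, 1.4]
grip_width: 0.0358
```

```bash
python3 -c "from h import *;st()"
```

```text
t 5.15 hx,hy 0.0390 0.0801 z 0.0287 F hx,hy,z 4.7 -9.9 1.4 w 0.0358 [ 0.0818  0.9966 -0.0038] [-1.74 -0.61 -0.38]
```

drive_tool([
  [0.0015, 0, 0, 0, 0, 0, 0],
  [0.0015, 0, 0, 0, 0, 0, 0],
  [0, 0, 0, 0, 0, 0, 0],
])

```text
time: 5.52
position: [0.516, 0.3195, 0.0287]
tool_rot: [0.735, 0.678, -0.002, 0.004]
ft_force: [4.0, -15.8, 4.1]
grip_width: 0.0355
```

```bash
python3 -c "
from h import *;st()
p,d,m=snap('side'); cv2.imwrite('pics/s2.png',cv2.resize(p[200:280,180:280],None,fx=6,fy=6,interpolation=cv2.INTER_CUBIC))"
```

```text
t 5.525 hx,hy 0.0390 0.0810 z 0.0287 F hx,hy,z 5.3 -15.4 4.1 w 0.0355 [ 0.0809  0.9967 -0.0072] [-2.7  -0.74 -0.35]
```

View pics/s2.png

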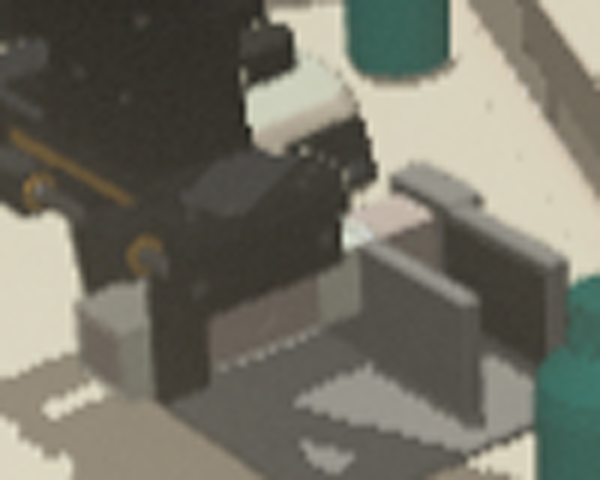

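Fingers straddle the tube at (180,330), the saddle edge at (208,330) just clear of them. Pull force is building as expected.

drive_tool([
  [0.001, 0, 0, 0, 0, 0, 0],
  [0.001, 0, 0, 0, 0, 0, 0],
  [0, 0, 0, 0, 0, 0, 0],
], squeeze=45)

```text
time: 5.95
position: [0.5165, 0.3241, 0.0287]
tool_rot: [0.736, 0.677, 0.001, 0.002]
ft_force: [2.7, -8.5, 0.8]
grip_width: 0.0358
```

```bash
python3 -c "from h import *;st()"
```

```text
t 5.95 hx,hy 0.0391 0.0857 z 0.0287 F hx,hy,z 3.4 -8.3 0.8 w 0.0358 [ 0.0824  0.9966 -0.0025] [-1.38 -0.53 -0.28]
```

drive_tool([
  [0.005, 0, 0, 0, 0, 0, 0],
  [0.005, 0, 0, 0, 0, 0, 0],
  [0.005, 0, 0, 0, 0, 0, 0],
  [0.005, 0, 0, 0, 0, 0, 0],
  [0.004, 0, 0, 0, 0, 0, 0],
])

```text
time: 6.58
position: [0.5189, 0.3478, 0.0287]
tool_rot: [0.736, 0.677, 0.0, 0.003]
ft_force: [4.1, -8.8, 1.5]
grip_width: 0.0355
```

drive_tool([
  [0.001, 0, 0, 0, 0, 0, 0],
  [0.001, 0, 0, 0, 0, 0, 0],
  [0, 0, 0, 0, 0, 0, 0],
])

```text
time: 6.95
position: [0.5192, 0.3511, 0.0287]
tool_rot: [0.736, 0.677, 0.002, 0.002]
ft_force: [3.9, -5.3, 0.2]
grip_width: 0.0355
```

```bash
python3 -c "from h import *;st()"
```

```text
t 6.95 hx,hy 0.0396 0.1128 z 0.0287 F hx,hy,z 4.3 -4.9 0.2 w 0.0355 [ 8.270e-02  9.966e-01 -8.000e-04] [-0.9  -0.55 -0.26]
```

drive_tool([
  [0.001, 0, 0, 0, 0, 0, 0],
  [0.001, 0, 0, 0, 0, 0, 0],
  [0.0005, 0, 0, 0, 0, 0, 0],
  [0, 0, 0, 0, 0, 0, 0],
])

```text
time: 7.45
position: [0.5196, 0.3542, 0.0288]
tool_rot: [0.736, 0.677, 0.002, 0.002]
ft_force: [5.1, -3.7, 0.4]
grip_width: 0.0351
```

drive_tool([
  [0.001, 0, 0, 0, 0, 0, 0],
  [0.001, 0, 0, 0, 0, 0, 0],
  [0.0005, 0, 0, 0, 0, 0, 0],
  [0, 0, 0, 0, 0, 0, 0],
])

```text
time: 7.95
position: [0.5198, 0.3562, 0.0288]
tool_rot: [0.736, 0.677, 0.002, 0.002]
ft_force: [4.6, -5.2, -0.1]
grip_width: 0.0353
```

drive_tool([
  [0.001, 0, 0, 0, 0, 0, 0],
  [0.001, 0, 0, 0, 0, 0, 0],
  [0, 0, 0, 0, 0, 0, 0],
])

```text
time: 8.32
position: [0.5199, 0.3573, 0.0287]
tool_rot: [0.736, 0.677, 0.001, 0.003]
ft_force: [5.0, -7.5, 1.0]
grip_width: 0.0353
```

drive_tool([
  [0.001, 0, 0, 0, 0, 0, 0],
  [0, 0, 0, 0, 0, 0, 0],
  [0, 0, 0, 0, 0, 0, 0],
])

```text
time: 8.7
position: [0.5199, 0.3574, 0.0287]
tool_rot: [0.736, 0.677, 0.0, 0.003]
ft_force: [3.6, -10.6, 1.7]
grip_width: 0.0354
```

drive_tool([
  [0.0007, 0, 0, 0, 0, 0, 0],
  [0, 0, 0, 0, 0, 0, 0],
  [0, 0, 0, 0, 0, 0, 0],
])

```text
time: 9.07
position: [0.5198, 0.3574, 0.0287]
tool_rot: [0.735, 0.678, -0.0, 0.003]
ft_force: [4.3, -12.3, 1.9]
grip_width: 0.0353
```

```bash
python3 -c "
from h import *;st()
p,d,m=snap('side'); cv2.imwrite('pics/s3.png',cv2.resize(p[200:280,180:280],None,fx=6,fy=6,interpolation=cv2.INTER_CUBIC))"
```

```text
t 9.075 hx,hy 0.0396 0.1192 z 0.0287 F hx,hy,z 5.4 -11.9 1.9 w 0.0353 [ 0.0818  0.9966 -0.0047] [-1.93 -0.81 -0.29]
```

View pics/s3.png

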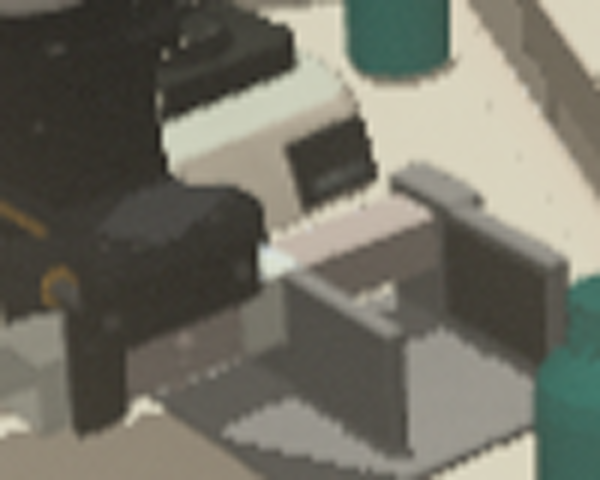

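A button shows through the saddle's hole at (185,340), and the tube locks at about 42 mm travel, with the force rising at constant position. I'll relax the pull, release and plan the next leg.

drive_tool([
  [-0.0015, 0, 0, 0, 0, 0, 0],
  [-0.0015, 0, 0, 0, 0, 0, 0],
  [0, 0, 0, 0, 0, 0, 0],
])

```text
time: 9.5
position: [0.5199, 0.3574, 0.0288]
tool_rot: [0.736, 0.677, 0.002, 0.002]
ft_force: [5.5, -4.2, 0.0]
grip_width: 0.0356
```

drive_tool([
  [0, 0, 0, 0, 0, 0, 0.9],
  [0, 0, 0, 0, 0, 0, 0.9],
  [0, 0, 0, 0, 0, 0, 0.9],
  [0, 0, 0, 0, 0, 0, 0.9],
  [0, 0, 0, 0, 0, 0, 0.9],
])

```text
time: 10.12
position: [0.5184, 0.3584, 0.0287]
tool_rot: [0.736, 0.677, 0.002, 0.001]
ft_force: [0.0, 0.3, -0.0]
grip_width: 0.075
```

drive_tool([
  [0, 0, -0.02, 0, 0, 0, 0.9],
  [0, 0, -0.04, 0, 0, 0, 0.9],
  [0, 0, -0.05, 0, 0, 0, 0.9],
  [0, -0.03, -0.03, 0, 0, 0, 0.9],
  [0, 0, 0, 0, 0, 0, 0.9],
])

```text
time: 10.75
position: [0.488, 0.3616, 0.1727]
tool_rot: [0.735, 0.678, 0.005, 0.002]
ft_force: [-0.6, 0.5, -0.2]
grip_width: 0.0785
```

```bash
python3 - <<'E'
from h import *
st()
plan([(.42,.30,.20,85.2),(.40,0,.23,60),(.4907,-.150,.16,45),(.4907,-.150,.13,45)],1)
E
```

```text
t 10.75 hx,hy 0.0076 0.1207 z 0.1727 F hx,hy,z -0.6 0.4 -0.2 w 0.0785 [0.0813 0.9967 0.0043] [-0.01 -0.06  0.03]
[[-0.0334, -0.0313, -0.0141, 0.3, -0.1, 0.1, 1.0], [-0.0335, -0.0312, -0.0138, 0.2, -0.1, 0, 1.0], [-0.0501, 0.0008, -0.005, 0, 0, 4.2, 1.0], [-0.0499, 0.0045, -0.0051, 0, 0, 4.2, 1.0], [-0.0494, 0.0081, -0.005, 0, 0, 4.2, 1.0]]
[[-0.0487, 0.0118, -0.0051, 0, 0, 4.2, 1.0], [-0.0478, 0.0153, -0.005, 0, 0, 4.2, 1.0], [-0.0465, 0.0187, -0.0051, 0, -0.1, 4.2, 1.0], [-0.0211, 0.0384, 0.0175, 0, 0, 3.8, 1.0], [-0.0186, 0.0397, 0.0175, 0, 0, 3.7, 1.0]]
[[-0.016, 0.0408, 0.0175, 0, 0, 3.8, 1.0], [-0.0132, 0.0417, 0.0176, 0, 0, 3.7, 1.0], [0, 0, 0.03, 0, 0, 0, 1.0]]
```

drive_tool([
  [-0.0334, -0.0313, -0.0141, 0.3, -0.1, 0.1, 1],
  [-0.0335, -0.0312, -0.0138, 0.2, -0.1, 0, 1],
  [-0.0501, 0.0008, -0.005, 0, 0, 4.2, 1],
  [-0.0499, 0.0045, -0.0051, 0, 0, 4.2, 1],
  [-0.0494, 0.0081, -0.005, 0, 0, 4.2, 1],
])

```text
time: 11.38
position: [0.4103, 0.1476, 0.2118]
tool_rot: [0.807, 0.591, -0.002, -0.0]
ft_force: [1.6, -1.0, -0.4]
grip_width: 0.087
```

drive_tool([
  [-0.0487, 0.0118, -0.0051, 0, 0, 4.2, 1],
  [-0.0478, 0.0153, -0.005, 0, 0, 4.2, 1],
  [-0.0465, 0.0187, -0.0051, 0, -0.1, 4.2, 1],
  [-0.0211, 0.0384, 0.0175, 0, 0, 3.8, 1],
  [-0.0186, 0.0397, 0.0175, 0, 0, 3.7, 1],
])

```text
time: 12.0
position: [0.4458, -0.0781, 0.1921]
tool_rot: [0.898, 0.44, -0.003, 0.001]
ft_force: [0.6, 1.1, 0.2]
grip_width: 0.0872
```

drive_tool([
  [-0.016, 0.0408, 0.0175, 0, 0, 3.8, 1],
  [-0.0132, 0.0417, 0.0176, 0, 0, 3.7, 1],
  [0, 0, 0.01, 0, 0, 0, 1],
  [0, 0, 0, 0, 0, 0, 1],
])

```text
time: 12.5
position: [0.4884, -0.1504, 0.1459]
tool_rot: [0.924, 0.382, -0.005, -0.001]
ft_force: [-0.9, 0.8, 0.6]
grip_width: 0.0869
```

```bash
python3 - <<'E'
from h import *
st()
o=robot.get_obs();print(o['position'])
p,d,m=snap("side"); q,e,n=snap("top")
a=cv2.resize(p[140:280,170:370],None,fx=2.8,fy=2.8,interpolation=cv2.INTER_CUBIC)
b=cv2.resize(q[190:260,180:280],None,fx=5,fy=5,interpolation=cv2.INTER_CUBIC)
c=np.zeros((a.shape[0]+b.shape[0]-150,max(a.shape[1],b.shape[1]),3),np.uint8)
c=np.zeros((392+200+0,800,3),np.uint8);c[:392,:560]=a;c[392:592,:286]=b[:200*b.shape[0]//b.shape[0],:286] if False else cv2.resize(b,(286,200))
cv2.imwrite("pics/s4.png",c); cv2.imwrite("pics/t4.png",cv2.resize(q[190:260,180:280],None,fx=8,fy=8,interpolation=cv2.INTER_CUBIC))
R,t=np.array(m['R']),np.array(m['t'])
for X in(o['position'],[.4907,-.15,.121]):
    k=R@X+t; u=m['fx']*k[0]/k[2]+m['cx'];v=m['fy']*k[1]/k[2]+m['cy'];print((u-170)*2.8,(v-140)*2.8)
plan([(.4907,-.150,.067,45)],1,smax=.03)
E
```

```text
t 12.5 hx,hy 0.0511 -0.3895 z 0.1459 F hx,hy,z -0.9 0.7 0.6 w 0.0869 [ 0.7078  0.7064 -0.0075] [-0.   -0.05  0.02]
[ 0.48839521 -0.15042847  0.14592708]
464.56432897709067 80.36376489580378
461.84817412767285 102.80386661029266
[[0.0006, 0.0005, 0.0267, -0.1, 0.1, 0, 1.0], [0.0005, 0.0004, 0.0267, 0, 0.1, 0, 1.0], [0.0005, 0.0005, 0.0268, -0.1, 0.2, 0, 1.0]]
```

View pics/s4.png

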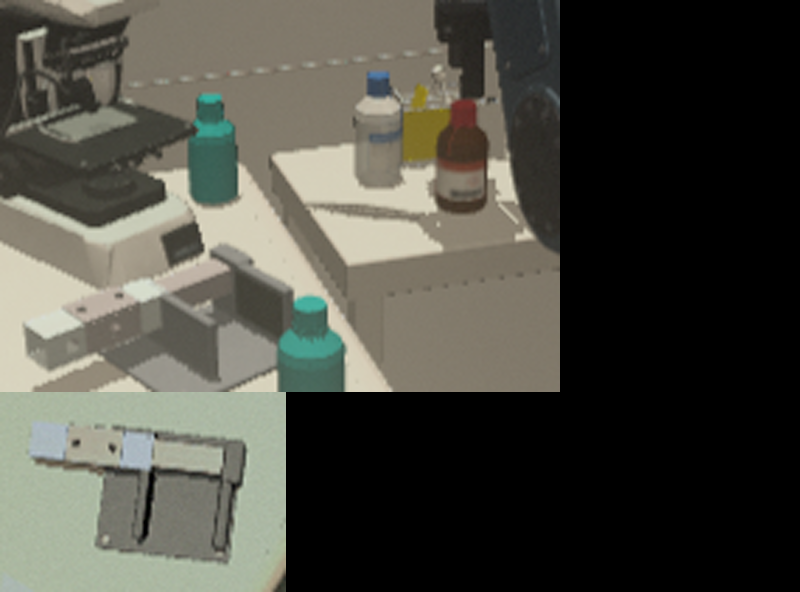

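View pics/t4.png

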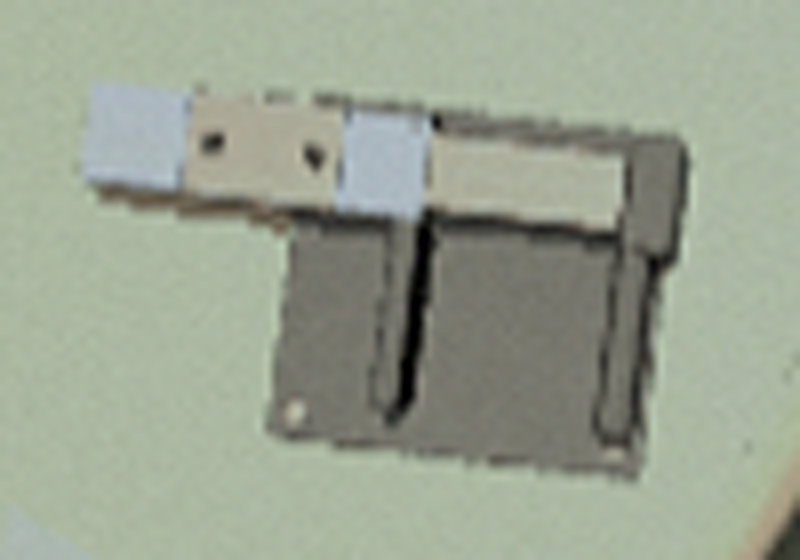

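The jaw is now open, and bumps for both buttons show at the saddle in the top crop, far at (278,97) and near at (280,222). In the side view the brown bottle's cap at (463,105) matches the projected (462,103), directly under the gripper. I'll descend and grasp it.

drive_tool([
  [0.0006, 0.0005, 0.0267, -0.1, 0.1, 0, 1],
  [0.0005, 0.0004, 0.0267, 0, 0.1, 0, 1],
  [0.0005, 0.0005, 0.0268, -0.1, 0.2, 0, 1],
  [0, 0, 0, 0, 0, 0, 1],
])

```text
time: 13.1
position: [0.4904, -0.1496, 0.0664]
tool_rot: [0.924, 0.383, -0.0, -0.001]
ft_force: [0.1, 0.3, -0.4]
grip_width: 0.0869
```

drive_tool([
  [0, 0, 0, 0, 0, 0, 0.5],
  [0, 0, 0, 0, 0, 0, 0.5],
  [0, 0, 0, 0, 0, 0, 0.5],
  [0, 0, 0, 0, 0, 0, 0.5],
], squeeze=20)

```text
time: 13.6
position: [0.492, -0.1513, 0.0676]
tool_rot: [0.924, 0.382, 0.001, 0.001]
ft_force: [-0.5, 1.8, 1.8]
grip_width: 0.055
```

```bash
python3 -c "
from h import *
st();print(robot.get_obs()['position'])"
```

```text
t 13.6 hx,hy 0.0547 -0.3901 z 0.0676 F hx,hy,z -0.7 1.7 1.8 w 0.0550 [0.7076 0.7066 0.0009] [0.32 0.27 0.03]
[ 0.49196898 -0.15129244  0.06755721]
```

drive_tool([
  [0, 0, 0, 0, 0, 0, 0.3],
  [0, 0, -0.01, 0, 0, 0, 0.3],
  [0, 0, -0.03, 0, 0, 0, 0.3],
  [0, 0, -0.06, 0, 0, 0, 0.3],
  [0, 0, 0, 0, 0, 0, 0.3],
], squeeze=25)

```text
time: 14.22
position: [0.4946, -0.1527, 0.1713]
tool_rot: [0.924, 0.382, 0.004, 0.005]
ft_force: [-0.1, -0.5, -2.0]
grip_width: 0.0535
```

```bash
python3 -c "
from h import *
st();print(robot.get_obs()['position'])
plan([(.41,.03,.168,63),(.4506,.2236,.16,85.2),(.4506,.2236,.10,85.2)],.3,smax=.04,tmax=6)"
```

```text
t 14.225 hx,hy 0.0574 -0.3912 z 0.1713 F hx,hy,z -0.0 -0.5 -2.0 w 0.0535 [0.7076 0.7066 0.0035] [-0.04 -0.04 -0.08]
[ 0.49458999 -0.152684    0.17133   ]
[[0.0115, -0.0315, 0.0002, 0.1, 0, -3, 0.3], [0.0132, -0.0309, 0.0003, 0.1, 0, -3, 0.3], [0.0148, -0.0301, 0.0003, 0.1, 0, -3, 0.3], [0.0163, -0.0293, 0.0004, 0.1, 0, -3, 0.3], [0.0178, -0.0284, 0.0004, 0.2, 0, -3, 0.3]]
[[0.0193, -0.0275, 0.0005, 0.1, -0.1, -3, 0.3], [0.0382, -0.0104, 0.0016, 0, 0, -4.4, 0.3], [0.0389, -0.0074, 0.0016, 0, 0, -4.5, 0.3], [0.0393, -0.0043, 0.0016, 0, 0, -4.4, 0.3], [0.0395, -0.0013, 0.0015, 0, 0, -4.5, 0.3]]
[[0.0396, 0.0018, 0.0016, 0, 0, -4.4, 0.3], [0, 0, 0.03, 0, 0, 0, 0.3], [0, 0, 0.03, 0, 0, 0, 0.3]]
```

drive_tool([
  [0.0115, -0.0315, 0.0002, 0.1, 0, -3, 0.3],
  [0.0132, -0.0309, 0.0003, 0.1, 0, -3, 0.3],
  [0.0148, -0.0301, 0.0003, 0.1, 0, -3, 0.3],
  [0.0163, -0.0293, 0.0004, 0.1, 0, -3, 0.3],
  [0.0178, -0.0284, 0.0004, 0.2, 0, -3, 0.3],
])

```text
time: 14.85
position: [0.4194, 0.0023, 0.1647]
tool_rot: [0.866, 0.5, -0.002, -0.005]
ft_force: [0.1, 0.7, -1.9]
grip_width: 0.0536
```

drive_tool([
  [0.0193, -0.0275, 0.0005, 0.1, -0.1, -3, 0.3],
  [0.0382, -0.0104, 0.0016, 0, 0, -4.4, 0.3],
  [0.0389, -0.0074, 0.0016, 0, 0, -4.5, 0.3],
  [0.0393, -0.0043, 0.0016, 0, 0, -4.4, 0.3],
  [0.0395, -0.0013, 0.0015, 0, 0, -4.5, 0.3],
])

```text
time: 15.48
position: [0.4385, 0.1875, 0.1584]
tool_rot: [0.761, 0.649, -0.003, -0.005]
ft_force: [0.4, -0.1, -2.2]
grip_width: 0.0533
```

drive_tool([
  [0.0396, 0.0018, 0.0016, 0, 0, -4.4, 0.3],
  [0, 0, 0, 0, 0, 0, 0.3],
  [0, 0, 0, 0, 0, 0, 0.3],
])

```text
time: 15.85
position: [0.4462, 0.2247, 0.157]
tool_rot: [0.736, 0.677, -0.003, -0.005]
ft_force: [0.5, -0.2, -2.6]
grip_width: 0.0532
```

```bash
python3 - <<'E'
from h import *
st();print(robot.get_obs()['position'])
p,d,m=snap("side"); cv2.imwrite("pics/s5.png",cv2.resize(p[150:300,170:320],None,fx=4,fy=4,interpolation=cv2.INTER_CUBIC))
S=world(d,m).reshape(-1,3);C=p.reshape(-1,3).astype(int)
from scipy.optimize import least_squares
o=robot.get_obs()['position']
for lo,hi in((.11,.135),(.135,.16)):
    k=(abs(S[:,0]-o[0])<.05)&(abs(S[:,1]-o[1])<.05)&(S[:,2]>lo)&(S[:,2]<hi)&(C[:,2]>C[:,0]+5);P=S[k]
    if len(P)>5:
        f=least_squares(lambda c:np.hypot(P[:,0]-c[0],P[:,1]-c[1])-.027,o[:2],loss='soft_l1',f_scale=.002);print(lo,len(P),f.x.round(4),np.median(abs(f.fun)).round(4),P[:,2].min())
plan([(.4506,.2236,.11,85.2),(.4506,.2236,.075,85.2)],.3,smax=.03)
E
```

```text
t 15.85 hx,hy -0.0226 -0.0192 z 0.1570 F hx,hy,z 0.6 -0.1 -2.6 w 0.0532 [0.0842 0.9964 0.0023] [-0.04 -0.17  0.03]
[0.44616818 0.22474303 0.1570344 ]
0.11 217 [0.4453 0.2246] 0.001 0.11003815751466932
0.135 210 [0.445  0.2243] 0.0011 0.13550376886737991
[[-0.0003, 0.0024, 0.0236, -0.3, -0.1, 0, 0.3], [-0.0002, 0.0023, 0.0236, -0.4, 0, -0.1, 0.3], [0, 0, 0.0175, 0, 0, 0, 0.3], [0, 0, 0.0175, 0, 0, 0, 0.3]]
```

View pics/s5.png

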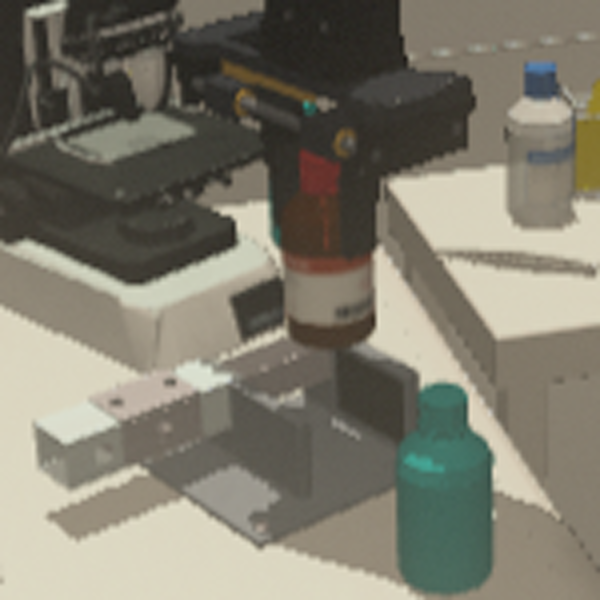

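The bottle (330,290) is held upright between the jaws and above the plate, and the fitted centre (.445,.2245) agrees with the TCP. I'll lower it.

drive_tool([
  [-0.0003, 0.0024, 0.0236, -0.3, -0.1, 0, 0.3],
  [-0.0002, 0.0023, 0.0236, -0.4, 0, -0.1, 0.3],
  [0, 0, 0.0175, 0, 0, 0, 0.3],
  [0, 0, 0.0165, 0, 0, 0, 0.3],
  [0, 0, 0, 0, 0, 0, 0.3],
])

```text
time: 16.52
position: [0.4508, 0.2232, 0.0758]
tool_rot: [0.736, 0.676, 0.0, -0.0]
ft_force: [-0.4, 1.0, -1.7]
grip_width: 0.0531
```

drive_tool([
  [0, 0, 0.001, 0, 0, 0, 0.3],
  [0, 0, 0.001, 0, 0, 0, 0.3],
  [0, 0, 0, 0, 0, 0, 0.3],
])

```text
time: 16.9
position: [0.4523, 0.2246, 0.0753]
tool_rot: [0.736, 0.677, 0.002, 0.001]
ft_force: [0.4, -0.1, -2.4]
grip_width: 0.0533
```

```bash
python3 -c "
from h import *
st();o=robot.get_obs();print(Ro.from_quat(o['tool_rot']).as_matrix()[:,2])"
```

```text
t 16.9 hx,hy -0.0165 -0.0188 z 0.0753 F hx,hy,z 0.5 -0.1 -2.4 w 0.0533 [0.0828 0.9966 0.0023] [-0.03 -0.08  0.03]
[ 0.00418711  0.00195516 -0.99998932]
```

drive_tool([
  [0, 0, 0.002, 0, 0, 0, 0.3],
  [0, 0, 0.002, 0, 0, 0, 0.3],
  [0, 0, 0.001, 0, 0, 0, 0.3],
  [0, 0, 0, 0, 0, 0, 0.3],
  [0, 0, 0, 0, 0, 0, 0.3],
])

```text
time: 17.52
position: [0.452, 0.2246, 0.0698]
tool_rot: [0.736, 0.677, 0.002, 0.0]
ft_force: [1.1, -0.3, -2.7]
grip_width: 0.0534
```

drive_tool([
  [0, 0, 0.001, 0, 0, 0, 0.3],
  [0, 0, 0, 0, 0, 0, 0.3],
  [0, 0, 0, 0, 0, 0, 0.3],
])

```text
time: 17.9
position: [0.452, 0.2246, 0.0688]
tool_rot: [0.736, 0.677, 0.002, 0.0]
ft_force: [0.0, 0.0, -2.4]
grip_width: 0.0532
```

drive_tool([
  [0, 0, 0.0005, 0, 0, 0, 0.3],
  [0, 0, 0.0005, 0, 0, 0, 0.3],
  [0, 0, 0, 0, 0, 0, 0.3],
])

```text
time: 18.27
position: [0.452, 0.2246, 0.0678]
tool_rot: [0.736, 0.677, 0.002, 0.0]
ft_force: [0.6, 0.7, -2.7]
grip_width: 0.0532
```

drive_tool([
  [0, 0, 0.0005, 0, 0, 0, 0.3],
  [0, 0, 0.0005, 0, 0, 0, 0.3],
  [0, 0, 0, 0, 0, 0, 0.3],
])

```text
time: 18.65
position: [0.452, 0.2247, 0.0674]
tool_rot: [0.736, 0.677, 0.002, 0.001]
ft_force: [-1.4, -0.2, 4.9]
grip_width: 0.053
```

drive_tool([
  [0, 0, -0.0005, 0, 0, 0, 0.3],
  [0, 0, 0, 0, 0, 0, 0.65],
  [0, 0, 0, 0, 0, 0, 0.75],
  [0, 0, 0, 0, 0, 0, 0.85],
  [0, 0, 0, 0, 0, 0, 0.85],
])

```text
time: 19.27
position: [0.4521, 0.2246, 0.0673]
tool_rot: [0.736, 0.677, 0.002, 0.0]
ft_force: [0.5, 0.6, 0.1]
grip_width: 0.072
```

drive_tool([
  [0, 0, 0, 0, 0, 0, 0.85],
  [0, 0, -0.01, 0, 0, 0, 0.85],
  [0, 0, -0.03, 0, 0, 0, 0.85],
  [0, 0, -0.05, 0, 0, 0, 0.85],
  [0, 0, -0.05, 0, 0, 0, 0.85],
])

```text
time: 19.9
position: [0.4512, 0.2243, 0.2092]
tool_rot: [0.736, 0.677, 0.002, 0.0]
ft_force: [1.3, -0.0, -0.5]
grip_width: 0.074
```

drive_tool([
  [-0.03, -0.04, 0, 0, 0, 0, 0.85],
  [-0.05, -0.02, 0, 0, 0, 0, 0.85],
  [-0.05, 0, 0, 0, 0, 0, 0.85],
  [-0.05, 0, 0, 0, 0, 0, 0.85],
  [0, 0, 0, 0, 0, 0, 0.85],
])

```text
time: 20.52
position: [0.3771, 0.0474, 0.2075]
tool_rot: [0.738, 0.675, 0.002, 0.001]
ft_force: [0.3, 0.2, -0.0]
grip_width: 0.0742
```

```bash
python3 - <<'E'
from h import *
st()
p,d,m=snap("side"); q,e,n=snap("top")
c=np.zeros((450,800,3),np.uint8);c[:,:400]=cv2.resize(p[150:300,190:323],(400,450),interpolation=cv2.INTER_CUBIC);c[:350,400:]=cv2.resize(q[185:255,200:280],(400,350),interpolation=cv2.INTER_CUBIC)
cv2.imwrite("pics/f.png",c)
S=world(d,m).reshape(-1,3);o=[.452,.2246]
from scipy.optimize import least_squares
for lo,hi,r in((.03,.06,.027),(.06,.09,.027),(.105,.118,.0135)):
    k=(abs(S[:,0]-o[0])<.033)&(abs(S[:,1]-o[1])<.03)&(S[:,2]>lo)&(S[:,2]<hi);P=S[k]
    f=least_squares(lambda c:np.hypot(P[:,0]-c[0],P[:,1]-c[1])-r,o,loss='soft_l1',f_scale=.001);D=f.x-[.4703,.242];print(lo,len(P),f.x.round(4),"holder",(D@HX).round(4),(D@HY).round(4))
k=(abs(S[:,0]-o[0])<.02)&(abs(S[:,1]-o[1])<.02);print("top z",np.nanpercentile(S[k,2],99))
E
```

```text
t 20.525 hx,hy -0.0765 -0.2018 z 0.2075 F hx,hy,z 0.3 0.2 -0.0 w 0.0742 [0.0889 0.996  0.0014] [-0.02 -0.08  0.01]
0.03 210 [0.4511 0.2243] holder -0.0176 -0.0192
0.06 280 [0.4522 0.2236] holder -0.0165 -0.0198
0.105 54 [0.4512 0.2241] holder -0.0176 -0.0195
top z 0.12199625541094278
```

View pics/f.png

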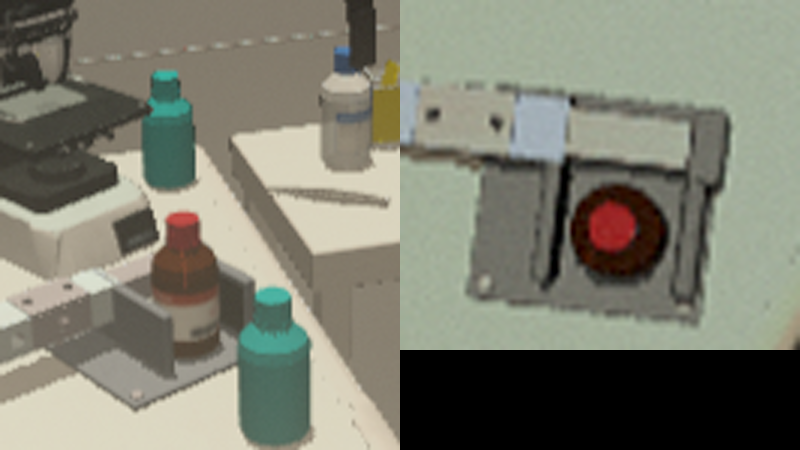

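The brown bottle stands upright on the plate between the jaws: side view at (185,290), top view with the cap at (612,225). Its fitted centre is holder (-17.5,-19.4) mm against the target (-18,-20), and the robot is clear, so I'm handing in.

```bash
python3 -c "
from rig import robot
print(robot.hand_in())"
```

```text
the job is handed in; nothing more can be done
None
```

The holder is opened to its next pair of holes, and the brown bottle stands upright between the jaws, with the job handed in at about 21 s of robot time.

- **Tube:** I squeezed both buttons flush (width 36.0 mm) and pulled the tube out slowly. The pull peaked at about 15 N at the wall and ran at 4–9 N while sliding. It locked at about 42 mm travel, where I stopped at about 12 N in total, below the 17 N forcing limit, and relaxed the pull before letting go. The pictures show a bump at both buttons' places at the saddle. I did not test the lock by tugging back.
- **Bottle:** I lowered it in 0.5–1 mm steps to a contact of about 7 N, then released and withdrew.
- **Last checks:** The fitted bottle centre is at holder (-17.5, -19.4) mm against the target (-18, -20). The centre agrees within about 1 mm at three heights, so it is upright. Its top measured 122 mm against the expected 121. The force reading on the arm was near zero and it was touching nothing.
- **Other things:** The turquoise and white bottles were in place in the last picture. I did not check the tape, booklet and petri dish individually, but the arm never went near them at table height.

No check failed or disagreed.

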